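Nest the wax pot into the fanned pans

ROBOT

A 6-joint arm with a two-finger parallel gripper is mounted at the origin on the work surface. World frame = base frame: x ahead of the robot, y to its left, z up, the work surface at z = 0. Lengths are in mm, angles in rad, forces in N, time in s.
With the tool pointing down it reaches from about 425 to 925 mm from the base axis. Payload 12.5 kg.
Tool frame: the origin (TCP) lies between the finger pads; the fingertips stand 25 mm ahead of it and the grasp point (between the pads) lies 6 mm ahead of it (arm.finger_overhang is the distance from the TCP to the fingertips, in mm); x points along the fingers, y is the direction in which the jaws open and shut, and the axes are right-handed (so a half turn about x gives the same grasp; the last joint's range is limited). The gripper opens to 85 mm and grips with 20 to 120 N. Pads are 22 mm wide; open, the fingers measure 114 mm over their backs; the gripper's body (76 mm by 85 mm) begins 54 mm behind the grasp point. The pads swing forward as they close: fully open they stand 13 mm farther back than shut.
Start: joints at [1.197, 0.491, 1.559, -0, 1.092, -0.106], TCP at [165.362, 602.741, 256.327] pointing down, gripper open.
Joint ranges: [-3.1, 3.1], [-0.84, 2.19], [0.05, 2.79], [-1.13, 4.28], [0.06, 2.93], [-2.69, 2.69]. Speed limits (rad/s): [2.22, 2.22, 2.79, 3.14, 3.14, 3.14].

INTERFACE

Orientations are given as [roll, pitch, yaw] about the fixed x, y, z axes, in that order (R = Rz(yaw) Ry(pitch) Rx(roll)).
In Python, from cell import monitor, cams, job, arm gives the robot as it stands.
- The arm moves only by the tool arm_command, never from a script. Its argument "steps" is text: rows parted by semicolons, each of 4 numbers parted by spaces: the shift along the tool's x, y, z in cm, then the turn about the tool's x in degrees. A call has exactly 10 rows; each row shifts and turns the commanded pose from where the row before left it, along the tool's axes as they then stand; what a row does not reach is not made up. A row lasts 1/8 s, in which the tool goes at most 62.5 mm and 10.7 degrees, less where a joint would pass 70% of its speed; a pose out of reach is approached as far as the arm can. A call is refused whole if a number of a shift passes 6.25 or a number of a turn 10.7, either way. A call with a gripper value outside its range is refused whole. "jaw" is the finger opening in cm, from 0 to 8.54, set as the call begins (left out, the last holds). The fingers move at their own pace and stop on an object; the grip force is fixed at half the most. Time passes only in rows, so rows that do not move let the fingers close, or fill a call up. It gives the time, the measured TCP pose, the force and the opening at its end, in the units of the state.
- monitor.sense(): the state, without advancing time (a new reading comes with each control period).
- cams.camera(name): name is "side" or "top"; returns the picture (400x640x3 uint8, blue, green, red); there is no depth.
- cams.calibration(name): a dict with "fx", "fy", "cx", "cy" (pixels), "k1" (the pictures are not rectified: a ray, as slopes to the right and down, at radius r is drawn at 1 + k1 r^2 times it, then the intrinsics apply), "cam_to_world" (4x4, takes a point from camera to world coordinates). Camera axes: x right, y down, z forward; pixel columns grow to the right and rows downward; lengths in mm; the calibration is good to about 2 mm. A picture is of the moment at which its call begins. calibration takes no time and is no camera call.
- job.job_done(): hands the job in, once; it reports no verdict.
Trained networks look in the newest picture that a camera, given by its name, has taken for a name from the list of things; names that differ only in an ending like _2 or _b are one class to them, and where a whole thing is asked for, a point or a joint stands for the part that bears it (a point fixed in the world has none). Each returns a list of dicts, best first, with "score" (0 to 1); they miss things now and then, are a little off and sometimes report something else, mostly with a low value. They report only what shows in the picture. A call takes as long as a camera call. They do not tell look-alikes from the thing itself.
- cams.search_frame(camera, label): "centre" ([x, y, z] in mm, in the coordinates of the camera as it stood for that picture, good to about 4 mm: the middle of the surface that is visible of it).
- cams.trace(camera, label): "mask" (400x640 bool, what is visible of it).
- cams.spot_point(camera, label): "centre" ([x, y, z] in mm, in the coordinates of the camera as it stood for that picture, good to about 4 mm: a listed point, or the origin of a listed thing).
The state is a dict: "clock": time; "joint_positions": joint angles; "joint_velocities": joint speeds; "joint_efforts": joint torques, N m; "tcp_pos": TCP position; "orientation": TCP orientation; "contact_force": force on the tool from outside, world axes, zero at the start; "wrist_torque": the same for the moment, N m; "grip_width": opening from 0.0 (shut) to 1.0 (fully open).
Only numpy, scipy, OpenCV 4.12 (cv2) and the standard library are available. Lean on these libraries where they do the work, as an engineer would, in place of code of your own. Each camera call takes 0.05 s, during which the arm holds its last target.

TASK

Pull the small copper wax pot by its red handle out from under the low shelf, stand it upright on the open bench and let go; then take it again by its round body and lower it gently, without dropping it, into the middle pan of the nested pair, until it stands flat on that pan's floor. Turn it so that its handle carries on the fan: the red handle comes next after the yellow one, on the side away from the green one, with about the same gap as between those two. Leave the two pans nested where they are and do not disturb the mallet, the gouge or the tin.

Things in the scene. Friction and masses are not known exactly. Their poses are not given: they have to be found in the camera images.
- small_pot_mid (a point): small wax pot, loose, upright: open copper cylinder, 56 mm outside diameter, 90 mm high, 4 mm floor, about 0.3 kg. This point: on its axis, 45 mm above its underside; x along its handle, z up. The level red handle is below the top 20 mm of the body, which is free to grip across the diameter, at right angles to the handle. It slides on the bench when pulled
- small_pot_handle (a point): where to take the small pot's red handle (14 mm wide, 10 mm high): on its centre line, 133 mm from the pot's axis, 61 mm above its underside. Same axes as the pot. The first 20 mm of the handle next to the wall is a thinner dark bracket
- small_pot_tip (a point): the outer end of the small pot's red handle, 163 mm from the pot's axis, 61 mm above its underside
- small_pot: the same small pot: origin at the centre of its underside, x along its handle, z up. When it stands on the middle pan's floor its handle passes 4 mm above that pan's rim, but in line with the yellow handle it would land on that instead
- middle_pan: aluminium pan with yellow handle, loose inside the large pan: 92 mm outside and 86 mm inside diameter, 56 mm high, floor 4 mm thick. Origin at the centre of its underside, x along its handle, z up. The handle (14 mm wide, 10 mm high, centre line 58 mm up) ends 161 mm from the axis, turned 0.5 to 0.7 rad counter-clockwise from the green one seen from above
- large_pan: steel pan with green handle, loose on the bench: 150 mm outside and 144 mm inside diameter, 54 mm high, floor 4 mm thick. Origin at the centre of its underside (at bench height), x along its handle, z up. The handle (14 mm wide, 10 mm high, centre line 56 mm up) ends 190 mm from the axis
- shelf_front (a point): low plywood shelf, fixed: board 300 x 180 mm, underside 125 mm and top 143 mm above the bench, on 20 mm corner posts (256 mm open between); blocks up to 188 mm high at its rear. This point: on the bench below the middle of its front edge; y points straight out to the open bench. The pot's axis starts 50 to 70 mm behind the edge, its handle out in front
- mallet: standing carver's mallet, 86 mm head diameter, 225 mm high; origin at the centre of its underside. To be left alone
- gouge: carving gouge lying flat, 225 mm long, 25 mm thick; origin on the underside at the ferrule, blade along +x. To be left alone
- wax_tin: round closed tin, 60 mm diameter, 35 mm high; origin at the centre of its underside. To be left alone
Not all that is in view belongs to the job. Of the things that look like the small_pot, take the one that is nearest to the robot's base at the start.

How it is judged:
By the outcome, as a careful person would: the job done as asked, in the order asked, and still so for the second after the job is handed in, with the robot touching nothing.
It also fails if it takes over 54 s, if anything falls off the work surface, if the arm or the gripper's body presses on something with over 40 N, if the wrist force passes 120 N, or if a joint passes its speed limit or range.

## Working session

There is one attempt and no reset: what is moved stays moved. The work goes in short steps, Python scripts to look and compute and a tool call to move; the robot and the scene stay as the last step left them, time stands still between calls to the robot, and variables do not carry over. Pictures are saved under pics/ and viewed, and the job is handed in when it is done.

Besides the shell and the picture viewer there is one more tool, called in YAML: its name, and indented under it one key for each argument. arm_command: Moves the arm, as the interface text tells. Its arguments: {"type":"object","properties":{"steps":{"type":"string"},"jaw":{"type":"number"}},"required":["steps"]}

```bash
ls; mkdir -p pics
python3 - <<'E'
from cell import monitor,cams,job,arm
import cv2,numpy as np
s=monitor.sense(); print(s)
for n in("top","side"):
    im=cams.camera(n); cv2.imwrite(f"pics/{n}0.png",im)
    c=cams.calibration(n); print(n,c)
    M=np.array(c["cam_to_world"])
    for l in ["small_pot_mid","small_pot_handle","small_pot_tip","small_pot","middle_pan","large_pan","shelf_front","mallet","gouge","wax_tin"]:
        for d in cams.spot_point(n,l)[:4]:
            print(n,l,round(d["score"],2),(M@np.r_[d["centre"],1])[:3].round(0))
print(monitor.sense()["clock"])
E
```

```text
pics
{'clock': 0.0, 'joint_positions': array([ 1.19740365e+00,  4.91563992e-01,  1.55944461e+00,  9.09513937e-06,
        1.09171293e+00, -1.05598907e-01]), 'joint_velocities': array([-0.00228564, -0.00041295,  0.00160324,  0.00034185, -0.00146317,
       -0.00041232]), 'joint_efforts': array([ 1.39901615e-03, -6.18455529e+01, -2.61596829e+01, -2.20891269e-05,
        3.98968550e-03,  6.66233362e-06]), 'tcp_pos': array([165.28076888, 602.54435514, 255.72664114]), 'orientation': array([-1.68354069,  1.56966742, -1.95133865]), 'contact_force': array([-0.00325235, -0.13772198,  0.09415987]), 'wrist_torque': array([-0.01430835, -0.07625156, -0.06314313]), 'grip_width': 0.9993780128885683}
top {'fx': 441.70237725403575, 'fy': 441.70237725403575, 'cx': 318.24398458326795, 'cy': 206.47297390546382, 'k1': -0.03863503480626173, 'cam_to_world': array([[-2.54775332e-02, -9.85909607e-01,  1.65327379e-01,
         3.11271897e+02],
       [-9.99658776e-01,  2.41726639e-02, -9.90022404e-03,
        -1.28565499e+02],
       [ 5.76432284e-03, -1.65523198e-01, -9.86189051e-01,
         1.41355429e+03]
[... 1071 characters left out ...]
,
       [ 0.00000000e+00,  0.00000000e+00,  0.00000000e+00,
         1.00000000e+00]])}
side small_pot_mid 0.86 [ 502. -345.   45.]
side small_pot_mid 0.62 [ 744. -250.   42.]
side small_pot_handle 0.87 [ 873. -235.   59.]
side small_pot_handle 0.85 [ 486. -215.   53.]
side small_pot_handle 0.53 [764. -66.  -4.]
side small_pot_tip 0.8 [ 484. -185.   56.]
side small_pot_tip 0.65 [ 909. -229.   61.]
side small_pot 0.95 [ 744. -251.   -0.]
side small_pot 0.76 [ 499. -347.   -0.]
side middle_pan 0.9 [488. 198.   2.]
side large_pan 0.58 [492. 200.  -6.]
side shelf_front 0.38 [734. 195.  -1.]
side mallet 0.77 [771. -68.  -2.]
side gouge 0.83 [732. 196.  -3.]
side wax_tin 0.62 [293. 360.  -5.]
1.1
```

View pics/top0.png

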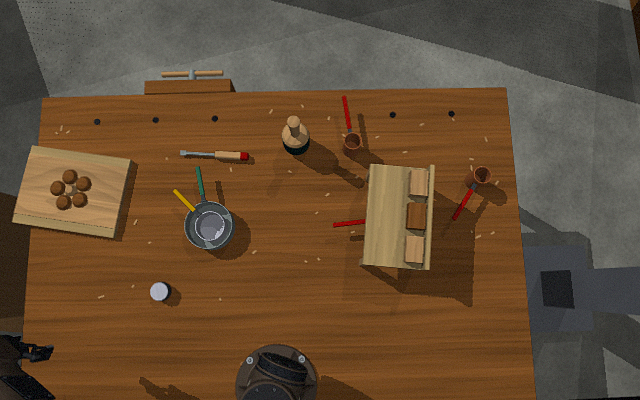

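View pics/side0.png

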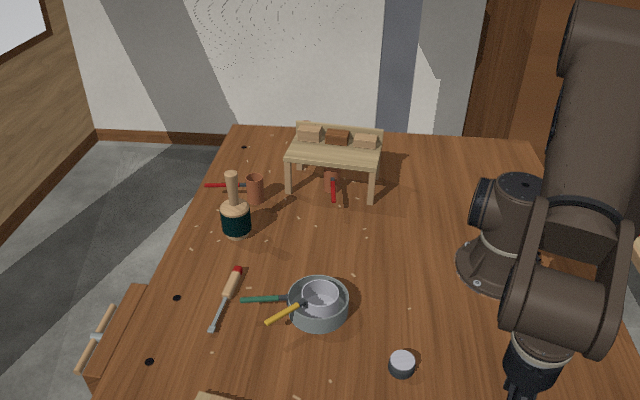

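The first two pictures show the target pot under the shelf: its red handle is at top px (333–364, 223), with the pot at about (502, -345). The nested pans are at top px (208, 227), with the green and yellow handles up-left of them. The two other red-handled pots are farther from the base. Next I'll measure the handle lines precisely.

```bash
cat > h.py <<'E'
from cell import monitor,cams,job,arm
import cv2,numpy as np
from scipy.spatial.transform import Rotation as Ro
def ray(n,uv,z):
    c=cams.calibration(n);M=np.array(c["cam_to_world"])
    K=np.array([[c["fx"],0,c["cx"]],[0,c["fy"],c["cy"]],[0,0,1]])
    p=cv2.undistortPoints(np.array(uv,float).reshape(-1,1,2),K,np.array([c["k1"],0,0,0.]),None,None,None) .reshape(-1,2)
    d=np.c_[p,np.ones(len(p))]@M[:3,:3].T; o=M[:3,3]
    return o+d*((z-o[2])/d[:,2])[:,None]
def proj(n,P):
    c=cams.calibration(n);M=np.linalg.inv(np.array(c["cam_to_world"]))
    K=np.array([[c["fx"],0,c["cx"]],[0,c["fy"],c["cy"]],[0,0,1]])
    return cv2.projectPoints(np.array(P,float).reshape(-1,1,3),cv2.Rodrigues(M[:3,:3])[0],M[:3,3],K,np.array([c["k1"],0,0,0.]))[0].reshape(-1,2)
def hue(im,lo,hi,s=120,v=60):
    h=cv2.cvtColor(im,cv2.COLOR_BGR2HSV)
    m=(h[...,1]>s)&(h[...,2]>v)
    return m&((h[...,0]>=lo)&(h[...,0]<=hi) if lo<=hi else (h[...,0]>=lo)|(h[...,0]<=hi))
def blobs(m,amin=25):
    n,l,st,c=cv2.connectedComponentsWithStats(m.astype(np.uint8))
    return [(l==i) for i in range(1,n) if st[i,4]>=amin]
def line(n,m,z):
    v,u=np.nonzero(m); P=ray(n,np.c_[u,v],z)[:,:2]; c=P.mean(0)
    w=np.linalg.svd(P-c)[2][0]; t=(P-c)@w
    return c,w,c+w*t.min(),c+w*t.max(),len(u)
def tool():
    s=monitor.sense();R=Ro.from_euler("xyz",s["orientation"]).as_matrix()
    return s,np.array(s["tcp_pos"]),R
def steps(target,jawdir=None):
    s,p,R=tool(); d=R.T@(np.array(target)-p)/10
    print("clock",round(s["clock"],2),"tcp",p.round(1),"shift cm xyz",d.round(2))
    print(R.round(3).tolist())
    if jawdir is not None:
        a=np.array([*jawdir,0.]); a/=np.linalg.norm(a); y=R.T@a
        t=np.degrees(np.arctan2(y[2],y[1])); t=(t+90)%180-90
        print("turn deg",round(t,2),"j6",s["joint_positions"][5])
E
python3 - <<'E'
from h import *
for n in("top","side"):
    im=cv2.imread(f"pics/{n}0.png")
    for nm,lo,hi,z in(("red",172,5,66),("yel",22,34,63),("grn",65,95,61)):
        for b in blobs(hue(im,lo,hi),30):
            v,u=np.nonzero(b); c,w,a,e,k=line(n,b,z)
            print(n,nm,k,u.mean().round(),v.mean().round(),"ends",a.round(0),e.round(0),"ang",np.arctan2(w[1],w[0]).round(3))
M={n:np.array(cams.calibration(n)["cam_to_world"]) for n in("top","side")}
for n in("top","side"):
    im=cams.camera(n)
    for l in ["small_pot_handle","small_pot","middle_pan","large_pan","small_pot_tip"]:
        for d in cams.spot_point(n,l)[:4]:
            print(n,l,round(d["score"],2),(M[n]@np.r_[d["centre"],1])[:3].round(0))
steps([480,-215,67],(1,0))
E
```

```text
top red 127 346.0 112.0 ends [ 898. -233.] [ 788. -247.] ang -3.015
top red 51 244.0 155.0 ends [700. 102.] [712.  78.] ang -1.1
top red 149 463.0 203.0 ends [ 582. -623.] [ 488. -560.] ang 2.547
top red 141 349.0 223.0 ends [ 489. -286.] [ 479. -185.] ang 1.673
top yel 128 184.0 200.0 ends [603. 309.] [535. 244.] ang -2.376
top grn 101 199.0 181.0 ends [674. 238.] [587. 221.] ang -2.952
side red 94 333.0 192.0 ends [ 494. -289.] [ 484. -173.] ang 1.662
side red 84 215.0 185.0 ends [ 903. -224.] [ 833. -230.] ang -3.054
side red 52 238.0 269.0 ends [717. 136.] [689. 159.] ang 2.47
side yel 151 281.0 314.0 ends [538. 243.] [605. 310.] ang 0.79
top small_pot_handle 0.97 [ 513. -578.   65.]
top small_pot_handle 0.91 [ 875. -238.   60.]
top small_pot_handle 0.56 [ 483. -210.   65.]
top small_pot_handle 0.49 [290. 358.   3.]
top small_pot 0.76 [ 625. -656.    1.]
top small_pot 0.62 [ 481. -213.   63.]
top small_pot 0.62 [488. 194.   7.]
top small_pot 0.61 [ 738. -253.   -1.]
top middle_pan 0.56 [488. 194.   7.]
top large_pan 0.65 [490. 204.   0.]
top small_pot_tip 0.84 [ 486. -561.   62.]
top small_pot_tip 0.7 [ 476. -185.   61.]
top small_pot_tip 0.69 [ 905. -234.   60.]
side small_pot_handle 0.74 [ 487. -214.   54.]
side small_pot_handle 0.63 [ 876. -236.   58.]
side small_pot_handle 0.27 [ 484. -187.   53.]
side small_pot 0.9 [ 742. -251.   -2.]
side small_pot 0.55 [ 502. -346.    1.]
side middle_pan 0.97 [489. 199.   2.]
side middle_pan 0.17 [ 503. -346.   -5.]
side large_pan 0.76 [494. 204.  -3.]
side small_pot_tip 0.63 [ 908. -230.   60.]
side small_pot_tip 0.56 [ 483. -186.   56.]
clock 1.7 tcp [165.4 602.7 256.3] shift cm xyz [ 18.93 -70.53  51.98]
[[0.0, 0.265, 0.964], [0.0, 0.964, -0.265], [-1.0, 0.0, 0.0]]
turn deg 74.65 j6 -0.10556223082140749
```

```bash
cat >> h.py <<'E'
def plan(segs):
    """segs: list of (target xyz, jaw yaw or None, nrows); prints rows"""
    s,p,R=tool(); R=R.copy(); out=[]
    # idealise tool-down
    yaw=np.arctan2(R[1,1],R[0,1])
    for tgt,yw,n in segs:
        tgt=np.array(tgt,float); p0=p.copy(); y0=yaw
        dy=0 if yw is None else (yw-y0+np.pi/2)%np.pi-np.pi/2
        for i in range(n):
            q=p0+(tgt-p0)*(i+1)/n
            Y=np.array([np.cos(yaw),np.sin(yaw),0]);X=np.array([0,0,-1.]);Z=np.cross(X,Y)
            d=(q-p)/10; r=np.r_[d@X,d@Y,d@Z].round(2); t=round(-np.degrees(dy)/n,2)
            out.append((*r,t)); p=p+10*(r[0]*X+r[1]*Y+r[2]*Z); yaw-=np.radians(t)
    print("clock",round(s["clock"],2)); print(len(out),"; ".join("%g %g %g %g"%o for o in out)); print("end",p.round(1),round(yaw,3))
E
python3 - <<'E'
from h import *
plan([((480,180,256),0.096,10),((482,-215,170),None,8),((482,-215,130),None,2)])
E
```

```text
clock 1.7
20 0 -3.24 4.15 6.92; 0.01 -2.72 4.52 6.92; -0 -2.16 4.81 6.92; 0 -1.56 5.03 6.92; 0.01 -0.95 5.18 6.92; -0 -0.31 5.26 6.92; 0 0.33 5.26 6.92; 0 0.95 5.19 6.92; 0.01 1.58 5.02 6.92; 0 2.16 4.81 6.92; 1.08 -0.44 4.92 -0; 1.07 -0.45 4.91 -0; 1.08 -0.44 4.92 -0; 1.07 -0.45 4.92 -0; 1.08 -0.44 4.92 -0; 1.07 -0.44 4.91 -0; 1.08 -0.45 4.92 -0; 1.07 -0.44 4.92 -0; 2 -0 -0 -0; 2 -0 -0 -0
end [ 482. -215.  130.] 0.095
```

arm_command:
  steps: "0 -3.2 4.15 6.9; 0 -2.7 4.5 6.9; 0 -2.15 4.8 6.9; 0 -1.55 5.0 6.9; 0 -0.95 5.2 6.9; 0 -0.3 5.25 6.9; 0 0.35 5.25 6.9; 0 0.95 5.2 6.9; 0 1.6 5.0 6.9; 0 2.15 4.8 6.9"
  jaw: 8.5

```text
clock: 2.95
tcp_pos: [481.7, 180.5, 256.5]
orientation: [1.933, 1.57, 0.456]
contact_force: [0.2, 0.9, 0.7]
grip_width: 0.998
```

arm_command:
  steps: "1 -0.45 4.9 0; 1 -0.45 4.9 0; 1 -0.45 4.9 0; 1 -0.45 4.9 0; 1 -0.45 4.9 0; 1 -0.45 4.9 0; 1 -0.45 4.9 0; 1 -0.45 4.9 0; 2 0 0 0; 2 0 0 0"

```text
clock: 4.2
tcp_pos: [483.5, -212.5, 135.7]
orientation: [1.165, 1.57, -0.309]
contact_force: [0.1, -0.1, 0.4]
grip_width: 0.994
```

Run:
```python
from h import *
s,p,R=tool(); print(p,R.round(3).tolist(),s["joint_positions"].round(2))
for n in("top","side"): cv2.imwrite(f"pics/{n}1.png",cams.camera(n))
cv2.imwrite("pics/c1.png",np.hstack([cv2.resize(cv2.imread("pics/side1.png")[100:250,220:480],None,fx=1.5,fy=1.5),cv2.resize(cv2.imread("pics/top1.png")[130:280,250:510],None,fx=1.5,fy=1.5)]))
plan([((482,-215,67),0.096,8)])
```

```text
[ 483.46135148 -212.46035254  135.72542634] [[0.0, 0.995, 0.097], [-0.0, 0.097, -0.995], [-1.0, 0.0, 0.0]] [-0.54  0.52  1.92  0.    0.71 -0.64]
clock 4.3
8 0.85 -0.02 0.04 0.02; 0.84 -0.01 0.04 0.02; 0.85 -0.02 0.05 0.02; 0.85 -0.01 0.04 0.02; 0.85 -0.02 0.04 0.02; 0.84 -0.01 0.04 0.02; 0.85 -0.02 0.05 0.02; 0.85 -0.01 0.04 0.02
end [ 482. -215.   67.] 0.095
```

View pics/c1.png

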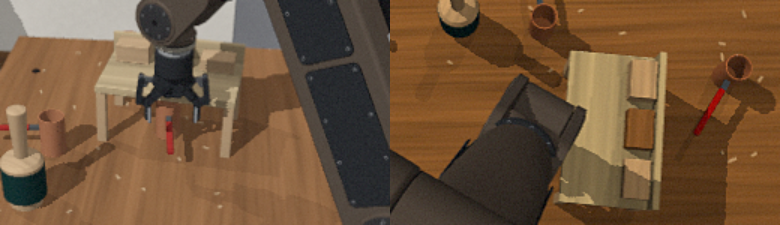

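Side view: the gripper is centred over the red handle, with jaws on either side. I'll lower it and close.

arm_command:
  steps: "1 0 0.1 0; 1 -0.1 0.1 0; 1 0 0 0; 1 0 0 0; 1 0 0 0; 1 0 0 0; 0.6 0 0 0; 0.2 0 0 0; 0 0 0 0; 0 0 0 0"

```text
clock: 5.55
tcp_pos: [482.9, -213.8, 68.5]
orientation: [1.143, 1.57, -0.329]
contact_force: [-0.5, -1.4, -0.0]
grip_width: 1.0
```

arm_command:
  steps: "0 0 0 0; 0 0 0 0; 0 0 0 0; 0 0 0 0; 0 0 0 0; 0 0 0 0; 0 0 0 0; 0 0 0 0; 0 0 0 0; 0 0 0 0"
  jaw: 0

```text
clock: 6.8
tcp_pos: [482.8, -213.7, 68.3]
orientation: [1.607, 1.571, 0.135]
contact_force: [1.8, 0.3, 1.1]
grip_width: 0.149
```

Run:
```python
from h import *
s,p,R=tool(); print(p,s["contact_force"],s["wrist_torque"],s["grip_width"]*85.4)
for n in("top","side"): cv2.imwrite(f"pics/{n}2.png",cams.camera(n))
cv2.imwrite("pics/c2.png",cv2.resize(cv2.imread("pics/side2.png")[120:250,250:430],None,fx=4,fy=4))
```

```text
[ 482.81660785 -213.74990328   68.28953382] [1.75298671 0.33483902 1.13579813] [ 0.09574959 -0.33010582  0.20187194] 12.751677593152383
```

View pics/c2.png

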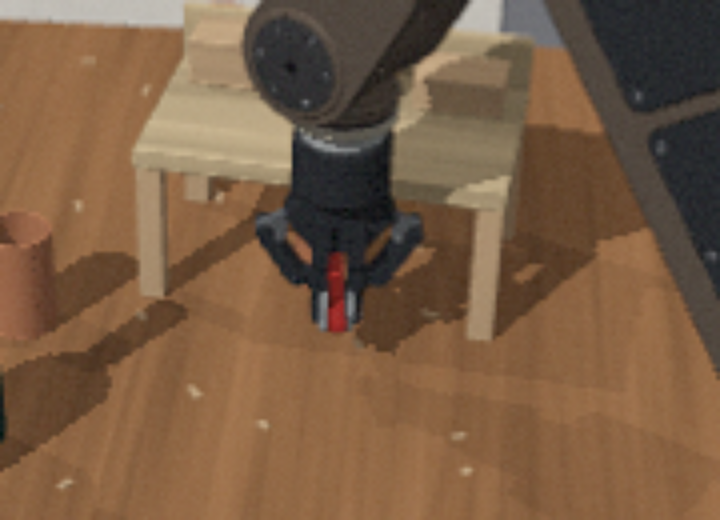

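Grip is on the handle (12.8 mm opening). Pulling straight out.

arm_command:
  steps: "0 0 -0.3 0; 0 0 -0.7 0; 0 0 -1.2 0; 0 0 -1.5 0; 0 0 -1.5 0; 0 0 -1.5 0; 0 0 -1.5 0; 0 0 -1.5 0; 0 0 -1.5 0; 0 0 -1.5 0"

```text
clock: 8.15
tcp_pos: [470.1, -86.3, 68.3]
orientation: [3.052, 1.571, 1.58]
contact_force: [-0.1, -2.5, -0.6]
grip_width: 0.147
```

arm_command:
  steps: "0 0 -1.5 0; 0 0 -1.5 0; 0 0 -1.5 0; 0 0 -1.5 0; 0 0 -1.2 0; 0 0 -0.7 0; 0 0 -0.3 0; 0 0 0 0; 0 0 0 0; 0 0 0 0"

```text
clock: 9.4
tcp_pos: [462.2, -5.8, 68.3]
orientation: [2.878, 1.571, 1.406]
contact_force: [0.1, 4.3, 3.6]
grip_width: 0.151
```

Run:
```python
from h import *
s,p,R=tool(); print(p,s["contact_force"],s["wrist_torque"],s["grip_width"]*85.4)
for n in("top","side"): cv2.imwrite(f"pics/{n}3.png",cams.camera(n))
cv2.imwrite("pics/c3.png",cv2.resize(cv2.imread("pics/side3.png")[120:320,230:450],None,fx=2.7,fy=2.7))
```

```text
[462.16016008  -5.82071235  68.31790042] [0.08296606 4.30593671 3.5757665 ] [0.58621826 0.0528973  0.07777834] 12.859313630895555
```

View pics/c3.png

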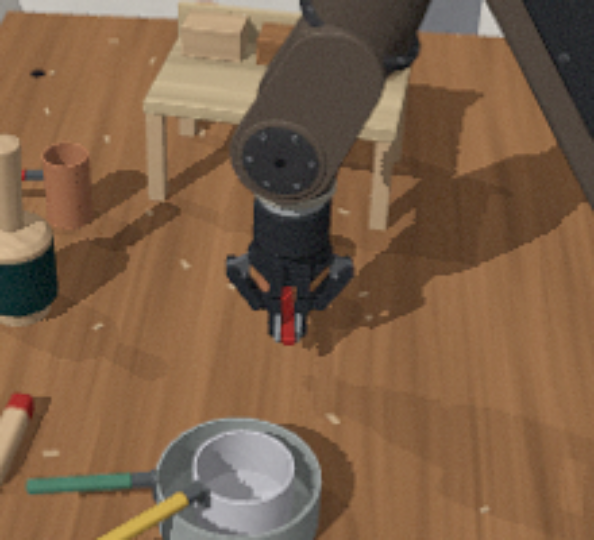

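The handle followed into the open, clear of the shelf. Releasing and lifting off.

arm_command:
  steps: "0 0 0 0; 0 0 0 0; 0 0 0 0; 0 0 0 0; 0 0 0 0; 0 0 0 0; -1 0 0 0; -3 0 0 0; -4 0 0 0; -4 0 0 0"
  jaw: 5

```text
clock: 10.75
tcp_pos: [461.9, -5.7, 190.1]
orientation: [1.766, 1.571, 0.294]
contact_force: [-0.2, -1.1, 0.1]
grip_width: 0.587
```

Run:
```python
from h import *
s,p,R=tool(); print(p,s["contact_force"],s["grip_width"]*85.4)
M={n:np.array(cams.calibration(n)["cam_to_world"]) for n in("top","side")}
for n in("top","side"):
    im=cams.camera(n); cv2.imwrite(f"pics/{n}4.png",im)
    for l in ["small_pot_mid","small_pot_tip","small_pot"]:
        for d in cams.spot_point(n,l)[:4]:
            print(n,l,round(d["score"],2),(M[n]@np.r_[d["centre"],1])[:3].round(0))
    for nm,lo,hi,z in(("red",172,5,66),("yel",22,34,67),("grn",65,95,61)):
        for b in blobs(hue(im,lo,hi),30):
            v,u=np.nonzero(b); c,w,a,e,k=line(n,b,z)
            print(n,nm,k,u.mean().round(),v.mean().round(),"ends",a.round(0),e.round(0),"ang",np.arctan2(w[1],w[0]).round(3))
cv2.imwrite("pics/c4.png",np.hstack([cv2.resize(cv2.imread("pics/side4.png")[130:330,230:450],None,fx=1.8,fy=1.8),cv2.resize(cv2.imread("pics/top4.png")[100:300,200:420],None,fx=1.8,fy=1.8)]))
```

```text
[461.90455257  -5.7311044  190.13142092] [-0.22904601 -1.11044699  0.09725518] 50.10915820345205
top small_pot_mid 0.93 [ 620. -651.   46.]
top small_pot_mid 0.86 [ 741. -255.   42.]
top small_pot_mid 0.78 [ 474. -140.   42.]
top small_pot_tip 0.98 [ 491. -560.   60.]
top small_pot_tip 0.76 [ 905. -234.   63.]
top small_pot 0.89 [ 478. -142.    2.]
top small_pot 0.81 [ 738. -255.   -0.]
top small_pot 0.63 [ 624. -656.   -1.]
top red 127 346.0 112.0 ends [ 899. -233.] [ 788. -247.] ang -3.013
top red 62 244.0 156.0 ends [718.  97.] [692.  79.] ang -2.532
top red 151 462.0 204.0 ends [ 581. -624.] [ 487. -559.] ang 2.535
top red 60 295.0 230.0 ends [464. -47.] [468. -90.] ang -1.474
top yel 129 184.0 200.0 ends [602. 307.] [534. 243.] ang -2.384
top yel 64 11.0 394.0 ends [ -8. 811.] [  3. 756.] ang -1.389
top grn 103 199.0 181.0 ends [674. 238.] [586. 221.] ang -2.95
side small_pot_mid 0.83 [ 479. -138.   47.]
side small_pot_mid 0.68 [ 747. -254.   45.]
side small_pot_tip 0.98 [463.  20.  57.]
side small_pot_tip 0.8 [ 907. -233.   61.]
side small_pot 0.93 [ 482. -140.    2.]
side small_pot 0.64 [ 746. -252.   -2.]
side red 84 215.0 185.0 ends [ 902. -224.] [ 833. -231.] ang -3.041
side red 137 336.0 233.0 ends [472. -84.] [460.  34.] ang 1.674
side red 36 637.0 232.0 ends [-443. -142.] [-421. -104.] ang 1.059
side red 51 238.0 269.0 ends [716. 136.] [689. 159.] ang 2.431
side yel 175 281.0 313.0 ends [538. 247.] [604. 313.] ang 0.783
```

View pics/c4.png

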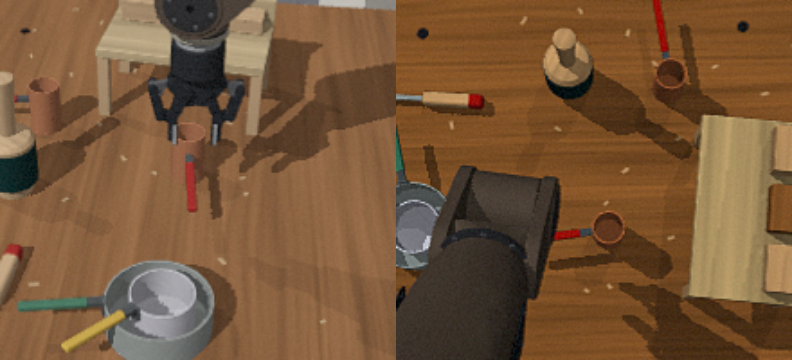

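Run:
```python
from h import *
print("rim eyeballed",ray("top",[[317.8,226.7]],90).round(1))
im=cv2.imread("pics/top4.png"); 
P=np.array([477,-140]);t=np.linspace(0,2*np.pi,60)
for c,col in(((477,-140),(0,255,0)),):
    C=np.c_[c[0]+28*np.cos(t),c[1]+28*np.sin(t),90+0*t]
    a=proj("top",C)
crop=cv2.resize(im[190:260,280:360],None,fx=8,fy=8,interpolation=cv2.INTER_CUBIC)
cv2.polylines(crop,[np.int32((a-[280,190]+.5)*8)],True,(0,255,0),1)
s=cv2.imread("pics/side4.png")[170:230,290:370]
b=proj("side",C)
crop2=cv2.resize(s,None,fx=8,fy=8,interpolation=cv2.INTER_CUBIC)
cv2.polylines(crop2,[np.int32((b-[290,170]+.5)*8)],True,(0,255,0),1)
cv2.imwrite("pics/c5.png",crop);cv2.imwrite("pics/c6.png",crop2)
```

```text
rim eyeballed [[ 471.4 -138.9   90. ]]
```

View pics/c5.png

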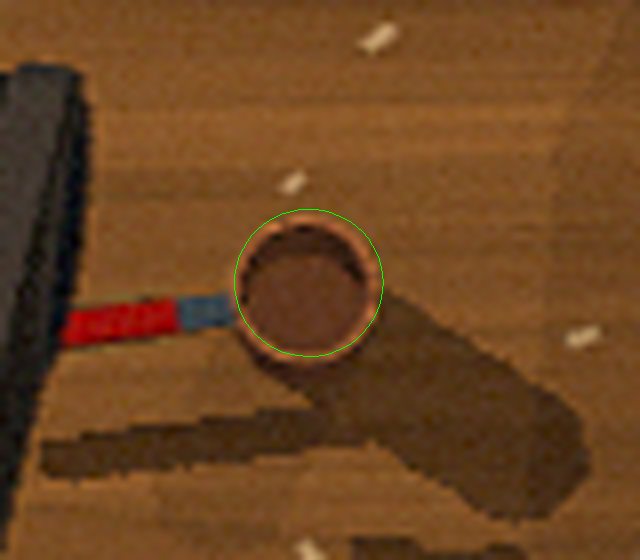

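View pics/c6.png

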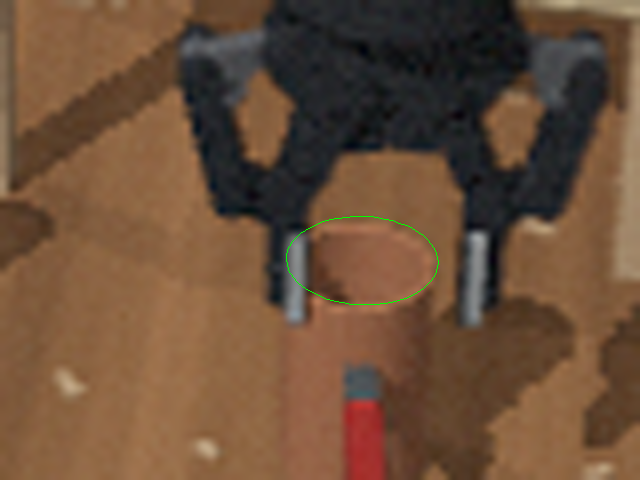

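Top view: the pot stands upright at px (318, 226), giving an axis of about (475.5, -139) with the handle at 1.67 rad. Both cameras agree within 4 mm.

Run:
```python
from h import *
plan([((475.5,-139,190),0.1,5),((475.5,-139,88),None,8)])
```

```text
clock 11.15
13 -0.05 0.01 2.68 -0.01; -0.05 0.01 2.68 -0.01; -0.05 0.01 2.68 -0.01; -0.06 0.01 2.68 -0.01; -0.05 0.01 2.68 -0.01; 1.28 -0 -0 -0; 1.27 -0 -0 -0; 1.28 -0 -0 -0; 1.27 -0 -0 -0; 1.28 -0 -0 -0; 1.27 -0 -0 -0; 1.28 -0 -0 -0; 1.27 -0 -0 -0
end [ 475.5 -139.    88. ] 0.1
```

arm_command:
  steps: "0 0 2.7 0; 0 0 2.7 0; 0 0 2.7 0; 0 0 2.7 0; 0 0 2.6 0; 1 0 0 0; 1 0 0 0; 1 0 0 0; 0.5 0 0 0; 0 0 0 0"
  jaw: 8.5

```text
clock: 12.4
tcp_pos: [475.3, -138.7, 152.9]
orientation: [-2.232, 1.57, 2.58]
contact_force: [0.0, -0.0, 0.6]
grip_width: 0.992
```

Run:
```python
from h import *
cv2.imwrite("pics/side5.png",cams.camera("side"))
cv2.imwrite("pics/c7.png",cv2.resize(cv2.imread("pics/side5.png")[130:270,270:410],None,fx=4,fy=4))
steps((475.5,-139,88),(np.cos(.1),np.sin(.1)))
```

```text
clock 12.45 tcp [ 475.4 -138.9  153.2] shift cm xyz [6.52 0.01 0.01]
[[-0.0, 0.995, 0.099], [0.0, 0.099, -0.995], [-1.0, -0.0, -0.0]]
turn deg -0.05 j6 -0.5169138680583548
```

View pics/c7.png

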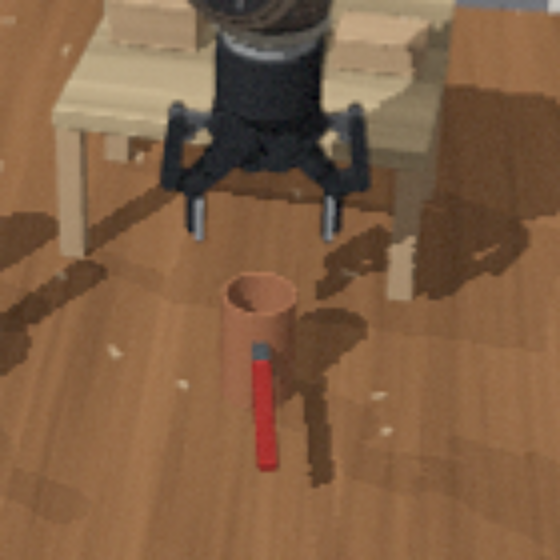

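Jaws straddle the pot (pot axis at crop (258, 290), jaws at 198 and 330). Lower and close.

arm_command:
  steps: "1 0 0 0; 1 0 0 0; 1 0 0 0; 1 0 0 0; 1 0 0 0; 0.8 0 0 0; 0.5 0 0 0; 0.2 0 0 0; 0 0 0 0; 0 0 0 0"

```text
clock: 13.7
tcp_pos: [475.5, -139.1, 88.5]
orientation: [1.277, 1.57, -0.195]
contact_force: [0.4, -0.1, 0.0]
grip_width: 0.993
```

arm_command:
  steps: "0 0 0 0; 0 0 0 0; 0 0 0 0; 0 0 0 0; 0 0 0 0; 0 0 0 0; 0 0 0 0; 0 0 0 0; 0 0 0 0; 0 0 0 0"
  jaw: 4

```text
clock: 14.95
tcp_pos: [475.6, -139.2, 89.0]
orientation: [1.124, 1.57, -0.348]
contact_force: [-0.4, 0.8, 8.9]
grip_width: 0.639
```

Run:
```python
from h import *
s,p,R=tool(); print(p,s["contact_force"],s["wrist_torque"],s["grip_width"]*85.4)
im=cams.camera("side");cv2.imwrite("pics/side6.png",im)
cv2.imwrite("pics/c8.png",cv2.resize(im[130:270,270:410],None,fx=4,fy=4))
```

```text
[ 475.61203454 -139.18842786   88.9548798 ] [-0.40757657  0.82018407  8.91859976] [ 0.04865509  0.4228465  -0.01499377] 54.603904969217254
```

View pics/c8.png

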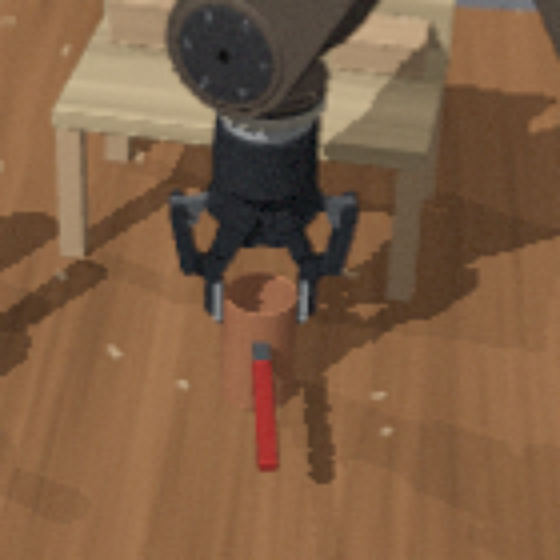

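arm_command:
  steps: "-0.3 0 0 0; -0.6 0 0 0; -1 0 0 0; -1.3 0 0 0; -1.5 0 0 0; -1.5 0 0 0; -1.5 0 0 0; -1.5 0 0 0; -1.3 0 0 0; -0.8 0 0 0"

```text
clock: 16.25
tcp_pos: [475.4, -139.2, 202.3]
orientation: [1.165, 1.57, -0.307]
contact_force: [-0.4, 1.1, -2.0]
grip_width: 0.643
```

Run:
```python
from h import *
t=np.linspace(0,2*np.pi,60)
s0=cams.camera("side");cv2.imwrite("pics/side7.png",s0)
out=[]
for n,im,(y0,x0) in(("top",cv2.imread("pics/top0.png"),(180,165)),("side",s0,(265,275))):
    crop=cv2.resize(im[y0:y0+90,x0:x0+85],None,fx=4.6,fy=4.6,interpolation=cv2.INTER_CUBIC)
    for c,r,z,col in(((488,197),43,60,(0,255,0)),((488,197),46,60,(0,255,0)),((488,202),75,54,(0,0,255)),):
        C=np.c_[c[0]+r*np.cos(t),c[1]+r*np.sin(t),z+0*t]
        cv2.polylines(crop,[np.int32((proj(n,C)-[x0,y0]+.5)*4.6)],True,col,1)
    out.append(crop)
cv2.imwrite("pics/c9.png",np.hstack(out))
cv2.imwrite("pics/c10.png",s0[80:400,150:500])
```

```text
(no output)
```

View pics/c9.png

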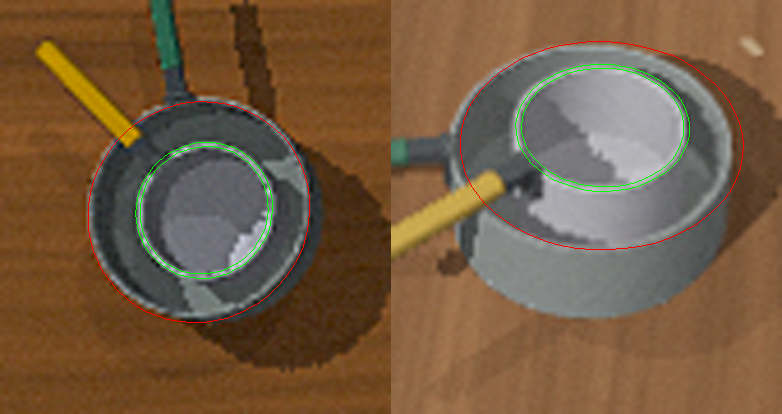

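View pics/c10.png

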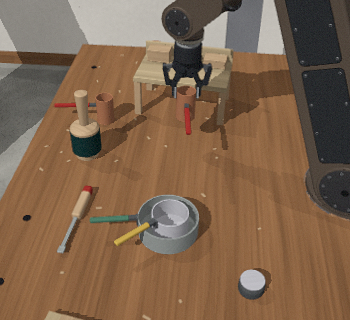

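Both views confirm the middle pan's rim at about (488.5, 197). Green is at 0.19 rad and yellow at about 0.77, so red should be at about 1.35. Carrying the pot over.

Run:
```python
from h import *
plan([((489,197,202),-0.22,10)])
```

```text
clock 16.3
10 0.01 0.46 -3.33 1.83; 0.01 0.36 -3.35 1.83; 0 0.25 -3.35 1.83; 0.01 0.15 -3.37 1.83; 0.01 0.03 -3.36 1.83; 0.01 -0.07 -3.37 1.83; 0.01 -0.18 -3.36 1.83; 0.01 -0.29 -3.35 1.83; 0 -0.39 -3.34 1.83; 0.01 -0.5 -3.33 1.83
end [489. 197. 202.] -0.221
```

arm_command:
  steps: "0 0.1 -1 1.8; 0 0.2 -2 1.8; 0 0.2 -2.8 1.8; 0 0.1 -2.8 1.8; 0 0 -2.8 1.8; 0 0 -2.8 1.8; 0 0 -2.8 1.8; 0 0 -2.8 1.8; 0 0 -2.8 1.8; 0 0 -2.8 1.8"

```text
clock: 17.55
tcp_pos: [495.5, 114.8, 201.0]
orientation: [-1.387, 1.57, 3.109]
contact_force: [-0.3, -0.1, -2.0]
grip_width: 0.646
```

Run:
```python
from h import *
plan([((489,197,202),-0.22,6)])
```

```text
clock 17.55
6 -0.02 -0.4 -1.31 0.03; -0.01 -0.4 -1.32 0.03; -0.02 -0.4 -1.31 0.03; -0.01 -0.4 -1.32 0.03; -0.02 -0.4 -1.31 0.03; -0.02 -0.41 -1.31 0.03
end [489. 197. 202.] -0.22
```

arm_command:
  steps: "0 -0.4 -1.8 0; 0 -0.4 -1.5 0; 0 -0.4 -1.3 0; 0 -0.4 -1 0; 0 -0.4 -0.8 0; 0 -0.3 -0.5 0; 0 0 -0.4 0; 0 0 0 0; 0 0 0 0; 0 0 0 0"

```text
clock: 18.8
tcp_pos: [488.7, 189.9, 201.3]
orientation: [-2.764, 1.571, 1.732]
contact_force: [-0.7, -0.4, -2.6]
grip_width: 0.644
```

Run:
```python
from h import *
s,p,R=tool(); print(p,s["contact_force"],s["wrist_torque"],s["grip_width"]*85.4)
for n in("top","side"):
    im=cams.camera(n);cv2.imwrite(f"pics/{n}8.png",im)
    for nm,lo,hi,z in(("red",172,5,p[2]-89+66),("yel",22,34,67),("grn",65,95,61)):
        for b in blobs(hue(im,lo,hi),25):
            v,u=np.nonzero(b); c,w,a,e,k=line(n,b,z)
            if 350<c[0]<700 and c[1]>50: print(n,nm,k,u.mean().round(),v.mean().round(),"ends",a.round(0),e.round(0),"ang",(np.arctan2(w[1],w[0])%np.pi).round(3))
cv2.imwrite("pics/c11.png",np.hstack([cv2.imread("pics/side8.png")[150:400,180:450],cv2.imread("pics/top8.png")[100:350,100:370]]))
plan([((489,197,202),-0.22,1)])
```

```text
[488.72462709 189.94273858 201.30138559] [-0.69663902 -0.41035702 -2.58662562] [ 0.00683686  0.02012583 -0.046816  ] 55.03816428271356
top red 59 244.0 156.0 ends [684.  79.] [662.  63.] ang 0.608
top grn 78 199.0 177.0 ends [674. 239.] [595. 219.] ang 0.239
side red 49 238.0 269.0 ends [677. 251.] [654. 273.] ang 2.385
side red 266 305.0 288.0 ends [499. 242.] [523. 357.] ang 1.368
side yel 166 279.0 314.0 ends [542. 251.] [603. 314.] ang 0.791
clock 18.9
1 -0.07 -0.12 -0.69 0.25
end [489. 197. 202.] -0.22
```

View pics/c11.png

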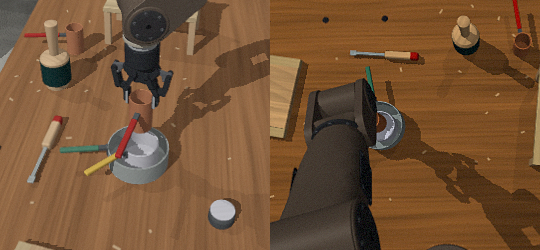

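The handle is at 1.37 rad, as wanted. Small shift, then lowering.

arm_command:
  steps: "0 0 -0.4 0; 0 -0.1 -0.3 0; 0.5 0 0 0; 1 0 0 0; 1.2 0 0 0; 1.2 0 0 0; 1 0 0 0; 0.6 0 0 0; 0 0 0 0; 0 0 0 0"

```text
clock: 20.15
tcp_pos: [489.4, 197.3, 146.6]
orientation: [2.115, 1.57, 0.328]
contact_force: [0.1, -0.1, -3.0]
grip_width: 0.643
```

Run:
```python
from h import *
s,p,R=tool(); print(p,s["contact_force"],s["wrist_torque"],np.arctan2(R[1,1],R[0,1]))
for n in("top","side"):
    im=cams.camera(n);cv2.imwrite(f"pics/{n}9.png",im)
t=np.linspace(0,2*np.pi,60)
out=[]
for n,(y0,x0) in(("top",(180,165)),("side",(235,255))):
    im=cv2.imread(f"pics/{n}9.png")
    crop=cv2.resize(im[y0:y0+125,x0:x0+125],None,fx=3.1,fy=3.1,interpolation=cv2.INTER_CUBIC)
    for c,r,z,col in(((488.5,197),43,60,(0,255,0)),((p[0],p[1]),28,p[2]+1,(0,0,255)),((p[0],p[1]),28,p[2]-89,(255,0,0)),):
        C=np.c_[c[0]+r*np.cos(t),c[1]+r*np.sin(t),z+0*t]
        cv2.polylines(crop,[np.int32((proj(n,C)-[x0,y0]+.5)*3.1)],True,col,1)
    out.append(crop)
cv2.imwrite("pics/c12.png",np.hstack(out))
```

```text
[489.39420368 197.25589548 146.59149964] [ 0.12042268 -0.10396338 -2.9735322 ] [ 0.023367   -0.00885616 -0.01340684] -0.21537115112469918
```

View pics/c12.png

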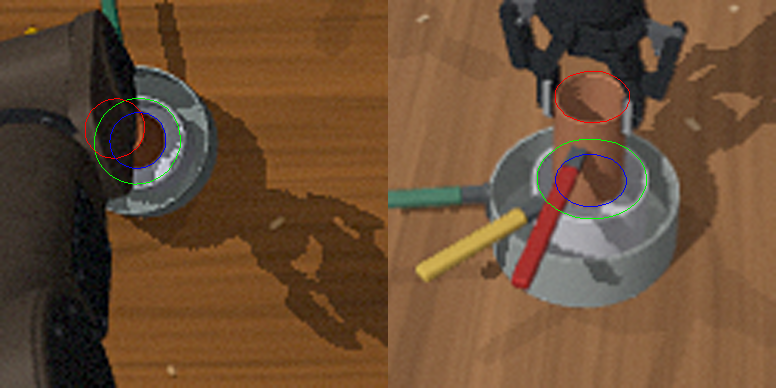

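The pot is centred in the pan's rim (blue underside circle inside the green rim). Lowering further.

arm_command:
  steps: "0.3 0 0 0; 0.5 0 0 0; 0.6 0 0 0; 0.7 0 0 0; 0.7 0 0 0; 0.6 0 0 0; 0.4 0 0 0; 0.3 0 0 0; 0.1 0 0 0; 0 0 0 0"

```text
clock: 21.5
tcp_pos: [489.3, 197.2, 104.4]
orientation: [2.406, 1.571, 0.619]
contact_force: [0.2, -0.3, -3.5]
grip_width: 0.643
```

arm_command:
  steps: "0.1 0 0 0; 0.1 0 0 0; 0.1 0 0 0; 0.1 0 0 0; 0.1 0 0 0; 0.1 0 0 0; 0 0 0 0; 0 0 0 0; 0 0 0 0; 0 0 0 0"

```text
clock: 22.75
tcp_pos: [489.2, 197.2, 98.3]
orientation: [2.554, 1.571, 0.768]
contact_force: [0.0, 0.3, -3.9]
grip_width: 0.645
```

arm_command:
  steps: "0.05 0 0 0; 0.05 0 0 0; 0.05 0 0 0; 0 0 0 0; 0 0 0 0; 0 0 0 0; 0 0 0 0; 0 0 0 0; 0 0 0 0; 0 0 0 0"

```text
clock: 24.0
tcp_pos: [489.3, 197.2, 97.0]
orientation: [2.25, 1.57, 0.463]
contact_force: [-1.6, -0.1, 5.3]
grip_width: 0.643
```

Contact: force went from -3.9 to +5.3 N at the expected height (97 mm). I'll check before letting go.

Run:
```python
from h import *
im=cams.camera("side");cv2.imwrite("pics/side10.png",im)
cv2.imwrite("pics/c13.png",cv2.resize(im[210:360,230:380],None,fx=4,fy=4,interpolation=cv2.INTER_CUBIC))
s=monitor.sense();print(s["contact_force"],s["wrist_torque"])
for nm,lo,hi,z in(("red",172,5,74),("yel",22,34,67)):
    for b in blobs(hue(im,lo,hi),25):
        v,u=np.nonzero(b); c,w,a,e,k=line("side",b,z)
        if 350<c[0]<640 and c[1]>50: print(nm,k,"ends",a.round(0),e.round(0),"ang",(np.arctan2(w[1],w[0])%np.pi).round(3))
```

```text
[-0.51292759 -1.24976463  4.50810616] [-0.00221905  0.36291526  0.04967136]
red 247 ends [500. 248.] [524. 364.] ang 1.364
yel 185 ends [537. 247.] [604. 313.] ang 0.781
```

View pics/c13.png

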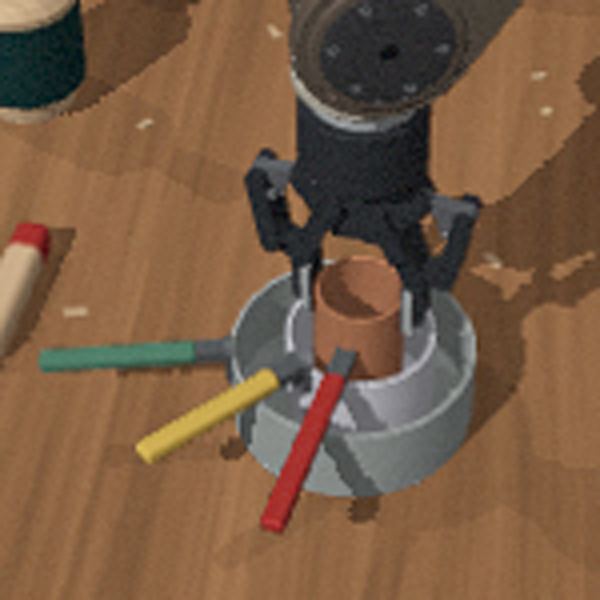

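The pot stands in the middle pan and the fan reads green, yellow, red. Letting go and rising.

arm_command:
  steps: "0 0 0 0; 0 0 0 0; 0 0 0 0; 0 0 0 0; 0 0 0 0; -0.3 0 0 0; -0.8 0 0 0; -1.2 0 0 0; -2 0 0 0; -3 0 0 0"
  jaw: 7.4

```text
clock: 25.3
tcp_pos: [489.0, 197.1, 170.9]
orientation: [-1.204, 1.57, -2.99]
contact_force: [-0.3, 0.2, -0.1]
grip_width: 0.867
```

arm_command:
  steps: "-4 0 0 0; -4 0 0 0; -3 0 2 0; 0 0 5 0; 0 0 5 0; 0 0 5 0; 0 0 5 0; 0 0 5 0; 0 0 4 0; 0 0 0 0"

```text
clock: 26.55
tcp_pos: [422.4, -107.5, 280.6]
orientation: [1.3, 1.57, -0.49]
contact_force: [-0.2, 0.3, 0.3]
grip_width: 0.864
```

Run:
```python
from h import *
s,p,R=tool(); print(s["clock"],p,s["contact_force"],s["grip_width"]*85.4)
M={n:np.array(cams.calibration(n)["cam_to_world"]) for n in("top","side")}
for n in("top","side"):
    im=cams.camera(n);cv2.imwrite(f"pics/{n}11.png",im)
    for nm,lo,hi,z in(("red",172,5,74),("yel",22,34,67),("grn",65,95,61)):
        for b in blobs(hue(im,lo,hi),25):
            v,u=np.nonzero(b); c,w,a,e,k=line(n,b,z)
            if 350<c[0]<700 and c[1]>50: print(n,nm,k,"ends",a.round(0),e.round(0),"ang",(np.arctan2(w[1],w[0])%np.pi).round(3))
    for l in ["small_pot","middle_pan","large_pan","mallet","gouge","wax_tin"]:
        for d in cams.spot_point(n,l)[:2]:
            print(n,l,round(d["score"],2),(M[n]@np.r_[d["centre"],1])[:3].round(0))
t=np.linspace(0,2*np.pi,60)
out=[]
for n,(y0,x0) in(("top",(150,130)),("side",(235,235))):
    im=cv2.imread(f"pics/{n}11.png")
    crop=cv2.resize(im[y0:y0+130,x0:x0+130],None,fx=3,fy=3,interpolation=cv2.INTER_CUBIC)
    for c,r,z,col in(((488.5,197),43,60,(0,255,0)),((489,197),28,98,(255,0,0)),):
        C=np.c_[c[0]+r*np.cos(t),c[1]+r*np.sin(t),z+0*t]
        cv2.polylines(crop,[np.int32((proj(n,C)-[x0,y0]+.5)*3)],True,col,1)
    out.append(crop)
cv2.imwrite("pics/c14.png",np.hstack(out))
```

```text
26.55 [ 422.37250247 -107.4803576   280.574445  ] [-0.17789613  0.28484321  0.34803624] 73.80882545923818
top red 157 ends [499. 246.] [522. 354.] ang 1.357
top yel 127 ends [602. 308.] [535. 243.] ang 0.769
top grn 104 ends [674. 238.] [586. 221.] ang 0.19
top small_pot 0.79 [ 622. -655.    1.]
top small_pot 0.72 [517. 361.  68.]
top middle_pan 0.39 [494. 195.  13.]
top large_pan 0.98 [489. 203.  -0.]
top mallet 0.71 [760. -72.  -0.]
top mallet 0.16 [726. 194.   1.]
top gouge 0.95 [728. 196.   1.]
top wax_tin 0.64 [290. 357.   3.]
top wax_tin 0.63 [491. 195.  10.]
side red 251 ends [500. 248.] [525. 363.] ang 1.362
side yel 176 ends [537. 247.] [604. 313.] ang 0.78
side small_pot 0.76 [493. 197.   5.]
side small_pot 0.55 [ 744. -251.   -2.]
side middle_pan 0.68 [489. 200.   1.]
side middle_pan 0.3 [515. 327.  65.]
side large_pan 0.56 [493. 201.  -5.]
side mallet 0.88 [765. -68.  -2.]
side gouge 0.72 [732. 194.  -2.]
side wax_tin 0.58 [295. 355.  -4.]
```

View pics/c14.png

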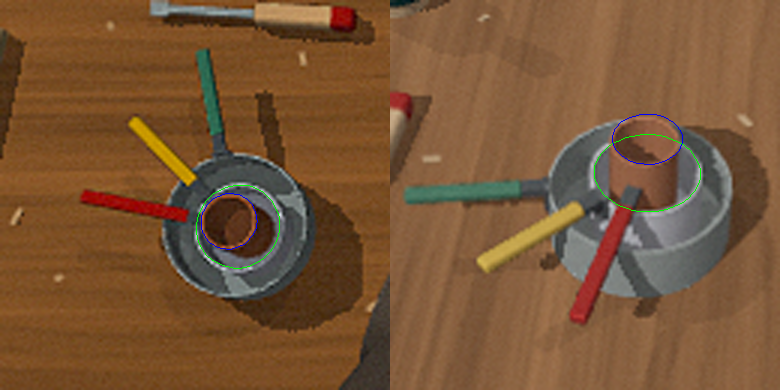

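View pics/top11.png

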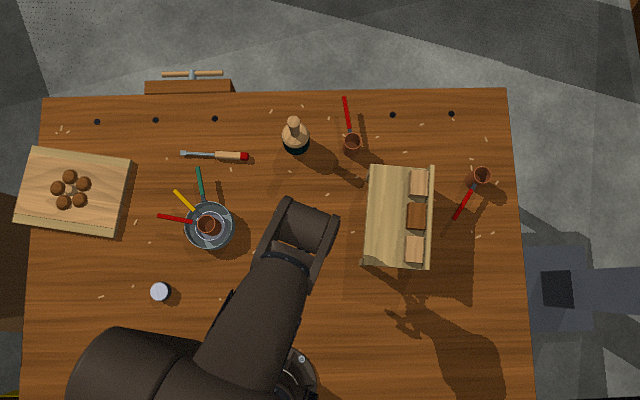

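The pot is upright and its rim (top px 208, 226) matches the predicted circle at 98 mm in both views. The handles read 0.19, 0.77 and 1.36 rad, so the gaps are 0.58 and 0.59. Pans, mallet, gouge and tin haven't moved, and the arm is clear.

```bash
python3 -c "
from cell import job;print(job.job_done())"
```

```text
the job is handed in; nothing more can be done
None
```

The small pot now stands upright in the middle pan, its red handle continuing the fan, and I handed the job in at about 27 s of the 54 s limit. I pulled it out by its red handle, stood it on the open bench and let go. Then I took it by its body and lowered it until the force showed it touching the pan floor at the expected height.

**Last checks:**
- **Fit:** both cameras show the rim where it should be for a pot standing flat on the pan floor (98 mm above the bench).
- **Handles:** green is at about 0.19 rad, yellow at 0.77 and red at 1.36, so the gaps are about 0.58 and 0.59 rad. Green is from the top camera only.
- **Other things:** the pans, gouge and tin read where they started, to within a few mm, and the arm was clear of everything. The mallet read about 6 mm from its first side-camera position. I put that down to detector scatter, because it sits at the same spot in the top pictures.
- **Disagreement:** one top-camera detection put the small pot's origin on its red handle, at (517, 361). I discounted it because the picture and the side camera, at (493, 197), agreed with each other.

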